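# Put a freshly bound book into the ratchet press

### The arm

A 6-joint arm with a two-finger parallel gripper is mounted at the origin on the work surface. World frame = base frame: x ahead of the robot, y to its left, z up, the work surface at z = 0. Lengths are in m, angles in rad, forces in N, time in s.
With the tool pointing down it reaches from about 0.375 to 0.9 m from the base axis. Payload 3.1 kg.
Tool frame: the origin (TCP) lies between the finger pads; the fingertips stand 8 mm ahead of it and the grasp point (between the pads) lies 11 mm behind it; z points along the fingers, y is the line along which they close (so a half turn about z gives the same grasp; the last joint's range is limited). The gripper opens to 87 mm and grips with 3 to 60 N. Pads are 19 mm wide; open, the fingers measure 117 mm over their backs; the gripper's body (75 mm by 190 mm) begins 51 mm behind the grasp point.
Start: joints at [-1.464, 0.527, 1.433, -0, 1.181, -0.178], TCP at [0.176, -0.6, 0.231] pointing down, gripper open.
Joint ranges: [-3.08, 3.08], [-0.75, 2.2], [0.22, 2.44], [-1.43, 4.57], [0, 2.65], [-2.85, 2.85]. Speed limits (rad/s): [2.79, 2.79, 3.14, 3.14, 3.14, 3.14].

### API

Orientations are given as a unit quaternion [x, y, z, w].
In Python, from rig import robot, vision, job gives the robot as it stands.
- The arm moves only by the shell command python3 -m handwheel 'ROWS' [OPENING] [FORCE]. ROWS is JSON, a list of rows, each a list of 4 numbers: the shift along the tool's x, y, z as a fraction of full scale, then the turn about the tool's z as a fraction of full scale. A call has 1 to 20 rows; each row is the pose to reach, as a shift and turn from the pose commanded when the call began, along the tool's axes at that moment, turning the shorter way round; what a row does not reach only later rows make up. Full scale, the value 1, is 300 mm for a shift and 2 pi rad for a turn. A row lasts 1/12 s, in which the tool goes at most 41.7 mm and 7.16 degrees, less where a joint would pass 70% of its speed; a pose out of reach is approached as far as the arm can. A call with a number of a shift or a turn outside -1 to 1 is refused whole. A call with a gripper value outside its range is refused whole. OPENING is the opening in per cent of the stroke, from 0 (shut) to 100 (fully open), set as the call begins (- or left out, the last holds). The fingers move at their own pace and stop on an object; FORCE is the grip in N (left out, the last holds). Time passes only in rows, so rows that repeat a pose let the fingers close. It gives the time, the measured TCP pose, the force, the opening and the grip force at its end, in the units of the state.
- robot.get_obs(): the state, without advancing time (a new reading comes with each control period).
- vision.camera(name): name is "side" or "top" or "wrist"; returns a dict with "frame" (384x512x3 uint8, red, green, blue), "K" (3x3 intrinsics, pixels), "cam_to_world" (4x4, takes a point from camera to world coordinates); the wrist camera has in their place "hand_eye" (4x4, takes a point from camera to tool coordinates, whose origin is the TCP and whose axes are the flange's). Camera axes: x right, y down, z forward; pixel columns grow to the right and rows downward; lengths in m; the calibration is good to about 2 mm. A picture is of the moment at which its call begins: read the wrist's pose just before it. There is no depth.
- job.hand_in(): hands the job in; it is judged then, once.
Trained networks look in the newest picture that a camera, given by its name, has taken for a name from the list of things; names that differ only in an ending like _2 or _b are one class to them, and where a whole thing is asked for, a point or a joint stands for the part that bears it (a point fixed in the world has none). Each returns a list of dicts, best first, with "conf" (0 to 1); they miss things now and then, are a little off and sometimes report something else, mostly with a low value. They report only what shows in the picture. A call takes as long as a camera call.
- vision.look_for(camera, label): "point" ([row, column] in pixels, amid what is visible of it).
- vision.outline_of(camera, label): "mask" (384x512 bool, what is visible of it) and "point" ([row, column] in pixels, amid what is visible of it).
The state is a dict: "time": time; "q": joint angles; "joint_velocities": joint speeds; "joint_torque": joint torques, N m; "position": TCP position; "tool_rot": TCP orientation; "ft_force": force on the tool from outside, world axes, zero at the start; "moment": the same for the moment, N m; "grip_width": finger opening in m; "grip_force": force on a finger pad.
Only numpy, scipy, OpenCV 4.12 (cv2) and the standard library are available. Lean on these libraries where they do the work, as an engineer would, in place of code of your own. Each camera call takes 0.05 s, during which the arm holds its last target. There are 200 camera calls.

### The job

Put the blue book to press. Raise the platen by its crossbar handle, notch by notch, until the pawl holds it at the top notch, and let go; then slide the book along the bed, under the raised platen, until it sits squarely against the end stop. Next, press the red thumb lever until the platen has sunk by itself onto the book, let the lever spring back, and finally set the steel weight down flat on the middle of the cork pad on the platen; leave the mug, stapler and carton where they are.

Things in the scene. Friction and masses are not known exactly. Their poses are not given: they have to be found in the camera images.
- press: Grey bench book press, fixed, turned up to 15 degrees. Origin: on the table under the platen's middle; x points to the column, y along the bed to the end stop, z up. White-faced bed: top at z 18 mm, base from x -90 to +165, y -220 to +90 mm, loaded from its open -y end. Column x 100 to 135, y -34 to +34, up to z 168 mm.
- end_stop (a point): Point on the face of the fixed aluminium end stop, at bed level (press x 0, y +58, z 18 mm). The stop is 12 mm tall and runs from press x -60 to +70 mm. A rear fence, also 12 mm tall, runs along the bed with its face at press x +80 mm.
- lift (a joint): Height (m) of the platen over its lowest place, 0 to 0.078 (hard stop); its underside is this plus 1 mm above the bed. Rail, crossbar and platen move as one, 0.75 kg, oil-damped (80 N per m/s). Let go, it sinks to the notch below: 0, 0.014, 0.028, 0.042, 0.056 or top notch 0.070 (each true to 1 mm). Starts in notch 0.014. With the pawl out it sinks by itself at about 0.09 m/s.
- pawl (a joint): Angle (rad) of the sprung pawl: 0 in a notch, growing as its lever goes down, stop at 0.42; beyond about 0.16 the teeth begin to run free, at 0.25 to 0.4 they are well clear. The lever needs about 3 to 6 N and springs back. With the platen resting on the book it stays at about 0.07.
- handle (a point): Middle of the black crossbar handle on top of the rail: 80 mm long along the press's y, 20 mm thick along its x, 18 mm high, with the 12 (x) x 20 mm (y) rail under it. 205 mm above the table at lift 0, 275 mm at the top notch. Take it from above across its 20 mm thickness.
- pawl_pad (a point): Middle of the top face of the red thumb-lever pad, 26 (press x) x 30 mm (press y), on the +y side of the column, about 119 mm up, sloping 15 degrees with its outer end up. The lever turns about a pin along press x at x 115, y 39, z 96 mm, 75 mm from the pad. Press it down 20 to 28 mm to free the teeth.
- platen_top (a point): Middle of the 100 x 80 mm cork pad on top of the platen (press x -15, y 0 mm; axes as the press). The platen is a dark steel plate 12 mm thick, press x -80 to +76, y -56 to +56 mm. A grey foot and carriage stand at its rear, from x +49 mm, up to 44 mm above the plate.
- book: Blue hardback lying on the bed's -y end, outside the platen, nearly square to it: 148 (its x, spine at +x) x 105 (its y) x 34 mm thick, 0.3 to 0.5 kg. Origin: centre of its underside. Against the stop its centre is at press y +5.5 mm and its near edge 9 mm inside the platen's edge, so it is pushed with a leaning tool.
- weight: Steel pressing weight standing on the table to the left: block 80 x 60 x 22 mm with a brass knob on top, 0.7 to 0.95 kg. Origin: centre of its underside.
- knob (a point): Centre of the weight's brass knob: a disc of 28 mm diameter and 22 mm high, on a stem of 14 mm diameter; 49 mm above the weight's underside and 27 mm above the top of its block.
- mug: White mug, 80 mm wide, 90 mm tall, a bystander. Origin: centre of its underside.
- stapler: Orange and black stapler, 130 x 36 x 53 mm, a bystander. Origin: centre of its underside.
- carton: Cardboard carton, 90 x 60 x 70 mm, a bystander. Origin: centre of its underside.

How it is judged:
By the outcome, as a careful person would: the job done as asked, in the order asked, and still so for the second after the job is handed in, with the robot touching nothing.
It also fails if it takes over 72 s, if anything falls off the work surface, if the arm or the gripper's body presses on something with over 40 N, if the wrist force passes 120 N, or if a joint passes its speed limit or range.

## Working session

There is one attempt and no reset: what is moved stays moved. The work goes in short steps, Python scripts to look and compute and a shell command to move; the robot and the scene stay as the last step left them, time stands still between calls to the robot, and variables do not carry over. Pictures are saved under pics/ and viewed, at most 10 in all, crops included, and the job is handed in when it is done.

```bash
ls; mkdir -p pics
python3 - <<'E'
from rig import robot,vision
import cv2,numpy as np
o=robot.get_obs()
print({k:np.round(v,3) for k,v in o.items()})
for c in['top','side']:
    d=vision.camera(c); cv2.imwrite(f'pics/{c}0.png',d['frame'][:,:,::-1])
    print(c,np.round(d['K'],1).tolist(),np.round(d['cam_to_world'],3).tolist())
    for l in['press','end_stop','handle','pawl_pad','platen_top','book','weight','knob','mug','stapler','carton']:
        print(l,[(np.round(r['point']).tolist(),round(r['conf'],2)) for r in vision.look_for(c,l)[:2]])
d=vision.camera('wrist');print(np.round(d['K'],1).tolist(),np.round(d['hand_eye'],3).tolist())
E
```

```text
pics
{'time': np.float64(0.0), 'q': array([-1.465,  0.528,  1.434, -0.   ,  1.181, -0.179]), 'joint_velocities': array([-0.002,  0.   ,  0.001, -0.001,  0.003,  0.   ]), 'joint_torque': array([-1.0000e-03, -4.4004e+01, -1.7659e+01,  6.3000e-02,  5.8000e-02,
       -0.0000e+00]), 'position': array([ 0.176, -0.599,  0.23 ]), 'tool_rot': array([ 0.99 ,  0.142,  0.   , -0.001]), 'ft_force': array([0.007, 0.563, 0.079]), 'moment': array([-0.001, -0.003, -0.023]), 'grip_force': np.float64(0.0), 'grip_width': np.float64(0.087)}
top [[394.1, 0.0, 258.2], [0.0, 394.1, 193.9], [0.0, 0.0, 1.0]] [[-0.022, -0.997, 0.079, 0.438], [-1.0, 0.022, 0.001, -0.011], [-0.003, -0.079, -0.997, 1.148], [0.0, 0.0, 0.0, 1.0]]
press [([179.0, 254.0], 0.68)]
end_stop [([174.0, 250.0], 0.57)]
handle [([191.0, 240.0], 0.72)]
pawl_pad [([156.0, 204.0], 0.69), ([153.0, 399.0], 0.37)]
platen_top [([190.0, 242.0], 0.6), ([154.0, 202.0], 0.3)]
book [([198.0, 292.0], 0.6)]
weight [([216.0, 157.0], 0.85)]
knob [([214.0, 159.0], 0.68)]
mug [([153.0, 400.0], 0.87)]
stapler [([202.0, 393.0], 0.86), ([190.0, 238.0], 0.4)]
carton [([170.0, 134.0], 0.65), ([216.0, 160.0], 0.51)]
side [[388.3, 0.0, 255.1], [0.0, 388.3, 188.2], [0.0, 0.0, 1.0]] [[-0.994, -0.078, 0.077, 0.436], [-0.107, 0.534, -0.839, 1.022], [0.024, -0.842, -0.539, 0.822], [0.0, 0.0, 0.0, 1.0]]
press [([229.0, 237.0], 0.64), ([159.0, 241.0], 0.54)]
end_stop [([229.0, 242.0], 0.86), ([225.0, 250.0], 0.72)]
handle [([226.0, 249.0], 0.74), ([167.0, 272.0], 0.66)]
pawl_pad [([223.0, 220.0], 0.56)]
platen_top [([230.0, 249.0], 0.62)]
book []
weight [([290.0, 264.0], 0.76)]
knob [([291.0, 265.0], 0.72)]
mug [([158.0, 242.0], 0.57)]
stapler [([168.0, 274.0], 0.59)]
carton [([300.0, 212.0], 0.58)]
[[297.0, 0.0, 258.8], [0.0, 297.0, 194.9], [0.0, 0.0, 1.0]] [[-0.001, -0.954, -0.3, 0.083], [1.0, -0.001, 0.0, -0.0], [-0.0, -0.3, 0.954, -0.154], [0.0, 0.0, 0.0, 1.0]]
```

Run:
```python
import cv2,numpy as np
a=cv2.imread('pics/top0.png')[110:260,100:440]; b=cv2.imread('pics/side0.png')[120:340,150:350]
a=cv2.resize(a,None,fx=2.35,fy=2.35,interpolation=cv2.INTER_CUBIC);cv2.imwrite('pics/topc.png',a)
b=cv2.resize(b,None,fx=2.7,fy=2.7,interpolation=cv2.INTER_CUBIC);cv2.imwrite('pics/sidec.png',b)
```

```text
(no output)
```

View pics/topc.png

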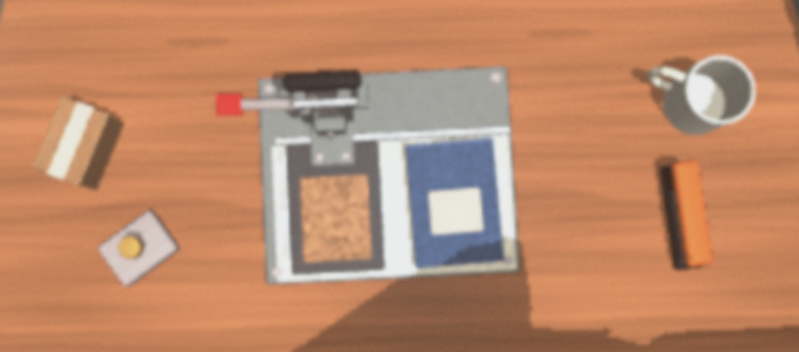

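View pics/sidec.png

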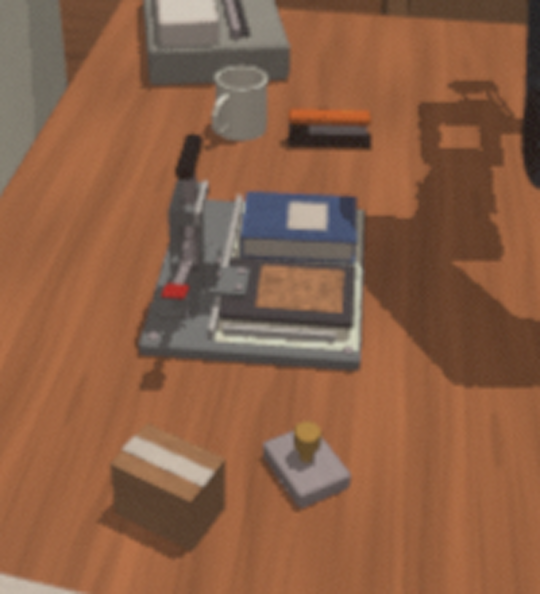

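```bash
cat > h.py <<'E'
import numpy as np, cv2
from scipy.spatial.transform import Rotation as R
from scipy.optimize import least_squares
T=(np.array([[394.1,0,258.2],[0,394.1,193.9],[0,0,1]]),np.array([[-0.022,-0.997,0.079,0.438],[-1,0.022,0.001,-0.011],[-0.003,-0.079,-0.997,1.148]]))
def cam(d): return d['K'],d['cam_to_world']
def ray(c,rc):
    K,M=c; v=np.linalg.inv(K)@[rc[1],rc[0],1]; v=M[:3,:3]@v; return M[:3,3],v/np.linalg.norm(v)
def onz(c,rc,z):
    o,v=ray(c,rc); return o+v*(z-o[2])/v[2]
def tri(*cs):
    A=0;b=0;rs=[ray(c,p) for c,p in cs]
    for o,v in rs:
        P=np.eye(3)-np.outer(v,v);A=A+P;b=b+P@o
    X=np.linalg.solve(A,b);return X,[np.linalg.norm(np.cross(X-o,v)) for o,v in rs]
def wristcam(d,o):
    M=np.eye(4);M[:3,:3]=R.from_quat(o['tool_rot']).as_matrix();M[:3,3]=o['position'];return d['K'],M@d['hand_eye']
def proj(c,X):
    K,M=c;p=M[:3,:3].T@(np.asarray(X)-M[:3,3]);q=K@p;return q[1]/q[2],q[0]/q[2]
E
python3 - <<'E'
from h import *
from rig import vision
ct=cam(vision.camera('top'));cs=cam(vision.camera('side'))
np.save('ct.npy',np.array(ct,dtype=object),allow_pickle=True);np.save('cs.npy',np.array(cs,dtype=object),allow_pickle=True)
t=lambda x,y:(110+(y-.7)/2.35+0.0,100+(x-.7)/2.35)
s=lambda x,y:(120+(y-.8)/2.7,150+(x-.8)/2.7)
# press: (X,Y,Z) local, pixel
z=.018
pts=[(ct,t(260,80),(.165,.09,z)),(ct,t(508,68),(.165,-.22,z)),(ct,t(517,270),(-.09,-.22,z)),(ct,t(267,283),(-.09,.09,z)),
(cs,s(141,348),(.165,.09,z-.006)),(cs,s(360,358),(-.09,.09,z-.006)),
(ct,t(336,219),(-.015,0,.045)),(cs,s(300,289),(-.015,0,.045))]
def f(p):
    r=[]
    for c,rc,L in pts:
        X=R.from_euler('z',p[2]).apply(L)+[p[0],p[1],0]; q=proj(c,X); r+=[q[0]-rc[0],q[1]-rc[1]]
    return r
S=least_squares(f,[.45,0,0],loss='soft_l1');print('press',S.x,np.degrees(S.x[2]),np.round(S.fun,1).tolist())
loc=lambda X:R.from_euler('z',-S.x[2]).apply(np.asarray(X)-[S.x[0],S.x[1],0])
for n,a,b in[('handle',t(322,80),s(190,157)),('pawl',t(229,104),s(176,291)),('cork',t(336,219),s(300,289)),('knob',t(130,246),s(307,436)),]:
    X,e=tri((ct,a),(cs,b));print(n,X.round(4),np.round(e,4),'local',loc(X).round(4))
def rect(ps,z):
    P=np.array([onz(ct,t(*p),z)[:2] for p in ps]);print(P.round(4).tolist(),cv2.minAreaRect(P.astype(np.float32)*1000)); return P
P=rect([(404,146),(493,137),(504,262),(416,268)],.052);print('book loc',loc([*P.mean(0),0]))
P=rect([(151,210),(179,248),(126,285),(98,247)],.022);print('weight',P.mean(0),np.degrees(np.arctan2(*(P[1]-P[2])[::-1])))
P=rect([(300,177),(370,174),(372,262),(302,262)],.045);print(loc([*P.mean(0),0]))
E
```

```text
press [0.5173516  0.03494973 0.02472493] 1.41663392547045 [-1.2, -0.9, -1.0, 0.1, 0.9, 1.5, 0.4, -0.5, -0.6, -0.4, 1.9, 0.7, -0.5, 0.0, -0.9, 0.9]
handle [0.6333 0.0392 0.2168] [0.0001 0.0001] local [0.116  0.0014 0.2168]
pawl [0.63   0.1501 0.115 ] [0.0006 0.0006] local [0.1155 0.1124 0.115 ]
cork [0.5031 0.0349 0.0411] [0.002 0.002] local [-0.0142  0.0003  0.0411]
knob [0.4746 0.2792 0.0503] [0.0006 0.0006] local [-0.0367  0.2452  0.0503]
[[0.5858, -0.0483], [0.5943, -0.1547], [0.4453, -0.1629], [0.4405, -0.0589]] ((516.875732421875, -105.517822265625), (149.18235778808594, 106.68463897705078), 3.1554951667785645)
book loc [-0.00434122 -0.14107291  0.        ]
[[0.5181, 0.261], [0.4711, 0.2271], [0.4277, 0.2915], [0.4745, 0.3255]] ((472.78656005859375, 276.29962158203125), (57.94818878173828, 79.71917724609375), 34.055049896240234)
weight [0.47285728 0.27627117] -56.070928760899214
[[0.5522, 0.0768], [0.5539, -0.007], [0.4488, -0.0071], [0.4506, 0.076]] ((501.3165588378906, 34.85292053222656), (105.12210083007812, 83.85343933105469), 0.058835409581661224)
[-0.01597902  0.00012709  0.        ]
```

```bash
cat >> h.py <<'E'
def go(x,y,z,xang):
    from rig import robot
    o=robot.get_obs();M=R.from_quat(o['tool_rot']).as_matrix()
    d=M.T@(np.array([x,y,z])-o['position']); a=np.degrees(np.arctan2(M[1,0],M[0,0])); t=(xang-a+180)%360-180
    print('t',round(o['time'],2),'pos',o['position'].round(4),'xang',round(a,2),'F',o['ft_force'].round(1),'ROW',(d/.3).round(4).tolist(),round(-t/360,4),'rows>=',np.ceil(max(np.linalg.norm(d)/.0417,abs(t)/7.16)))
P=(0.5174,0.035,1.42)
def w(lx,ly,p=P):
    a=np.radians(p[2]);return p[0]+lx*np.cos(a)-ly*np.sin(a),p[1]+lx*np.sin(a)+ly*np.cos(a)
E
python3 -c "
from h import *
go(.633,.039,.33,91.4)"
```

```text
t 1.35 pos [ 0.1756 -0.5998  0.2305] xang 16.32 F [ 0.2 -0.6 -0.3] ROW [2.0614, -1.6152, -0.3314] -0.2086 rows>= 19.0
```

```bash
python3 -m handwheel '[[0,0,-0.15,0],[1,-0.8,-0.33,-0.2086],[1,-0.8,-0.33,-0.2086],[1,-0.8,-0.33,-0.2086],[1,-0.8,-0.33,-0.2086],[1,-0.8,-0.33,-0.2086],[1,-0.8,-0.33,-0.2086],[1,-0.8,-0.33,-0.2086],[1,-0.8,-0.33,-0.2086],[1,-0.8,-0.33,-0.2086],[1,-0.8,-0.33,-0.2086],[1,-0.8,-0.33,-0.2086]]' 100 40; python3 -c "
from h import *
go(.633,.039,.33,91.4)"
```

```text
time: 2.35
position: [0.3979, -0.2819, 0.3306]
tool_rot: [0.695, 0.719, 0.001, 0.001]
ft_force: [-0.3, -0.7, 0.4]
grip_width: 0.0874
grip_force: 0.0
t 2.35 pos [ 0.3979 -0.2819  0.3306] xang 92.01 F [-0.3 -0.7  0.4] ROW [1.0416, 0.8206, 0.0031] 0.0017 rows>= 10.0
```

```bash
python3 -m handwheel '[[1,0.79,0,0.001],[1,0.79,0,0.001],[1,0.79,0,0.001],[1,0.79,0,0.001],[1,0.79,0,0.001],[1,0.79,0,0.001],[1,0.79,0,0.001],[1,0.79,0,0.001],[1,0.79,0,0.001],[1,0.79,0,0.001],[1,0.79,0,0.001],[1,0.79,0,0.001]]'
python3 - <<'E'
from h import *
from rig import robot,vision
o=robot.get_obs();d=vision.camera('wrist');c=wristcam(d,o)
cv2.imwrite('pics/w1.png',d['frame'][:,:,::-1])
for l in['handle','pawl_pad','platen_top','end_stop']:
    for r in vision.look_for('wrist',l)[:2]:print(l,np.round(r['point']),r['conf'])
for r in vision.outline_of('wrist','handle')[:1]:
    ys,xs=np.nonzero(r['mask']);print(cv2.minAreaRect(np.c_[xs,ys].astype(np.float32)))
print('exp handle px',proj(c,[.6333,.0392,.2168]),'top ends',proj(c,[.6323,.0792,.228]),proj(c,[.6343,-.0008,.228]))
go(.633,.039,.208,91.4)
E
```

```text
time: 3.35
position: [0.6251, 0.0205, 0.3291]
tool_rot: [0.7, 0.714, -0.001, -0.0]
ft_force: [-0.3, 0.4, 0.1]
grip_width: 0.0872
grip_force: 0.0
handle [143. 200.] 0.62
pawl_pad [ 65. 264.] 0.93
pawl_pad [144. 236.] 0.51
platen_top [146. 200.] 0.62
end_stop [147. 234.] 0.85
((203.97042846679688, 159.24526977539062), (151.65615844726562, 107.52692413330078), 0.9710219502449036)
exp handle px (np.float64(174.96511993234765), np.float64(268.61547140326974)) top ends (np.float64(131.96468537617162), np.float64(269.16798621850086)) (np.float64(219.93182588926334), np.float64(268.8293421966369))
t 3.65 pos [0.6251 0.0192 0.3299] xang 90.93 F [-0.7  0.4  0.5] ROW [0.0657, 0.0274, 0.4063] -0.0013 rows>= 3.0
```

View pics/w1.png

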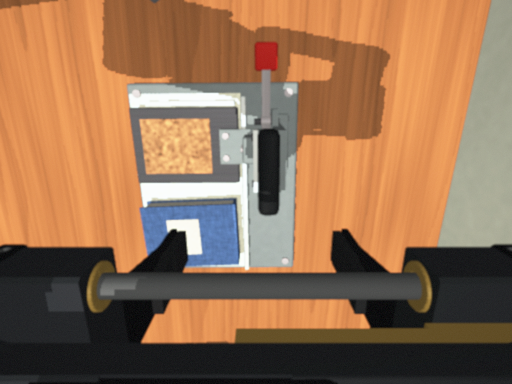

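```bash
python3 -m handwheel '[[0.066,0.027,0.1,-0.001],[0.066,0.027,0.2,-0.001],[0.066,0.027,0.3,-0.001],[0.066,0.027,0.37,-0.001],[0.066,0.027,0.405,-0.001],[0.066,0.027,0.405,-0.001]]'
python3 -m handwheel '[[0,0,0,0],[0,0,0,0],[0,0,0,0],[0,0,0,0],[0,0,0,0],[0,0,0,0],[0,0,0,0],[0,0,0,0]]' 0 40; python3 -c "
from h import *
go(.633,.039,.208,91.4)"
```

```text
time: 4.15
position: [0.6315, 0.04, 0.2054]
tool_rot: [0.699, 0.715, -0.002, -0.002]
ft_force: [-0.2, -0.2, -0.1]
grip_width: 0.0867
grip_force: 0.0
time: 4.82
position: [0.6334, 0.0406, 0.2082]
tool_rot: [0.698, 0.716, 0.0, 0.0]
ft_force: [0.0, -0.1, 0.1]
grip_width: 0.0418
grip_force: 0.0
t 4.82 pos [0.6334 0.0406 0.2082] xang 91.42 F [ 0.  -0.1  0.1] ROW [-0.0052, -0.0015, 0.0007] 0.0 rows>= 1.0
```

```bash
python3 -m handwheel '[[0,0,0,0],[0,0,0,0],[0,0,0,0],[0,0,0,0],[0,0,0,0],[0,0,0,0],[0,0,0,0]]' 0 40
python3 -m handwheel '[[0,0,-0.01,0],[0,0,-0.025,0],[0,0,-0.04,0],[0,0,-0.055,0],[0,0,-0.07,0],[0,0,-0.085,0],[0,0,-0.1,0],[0,0,-0.115,0],[0,0,-0.13,0],[0,0,-0.145,0],[0,0,-0.16,0],[0,0,-0.175,0],[0,0,-0.19,0],[0,0,-0.2,0],[0,0,-0.2,0]]'
```

```text
time: 5.4
position: [0.6331, 0.0405, 0.2079]
tool_rot: [0.698, 0.716, -0.0, -0.0]
ft_force: [-1.3, 0.3, 0.8]
grip_width: 0.0195
grip_force: 40.0
time: 6.65
position: [0.6331, 0.0405, 0.2694]
tool_rot: [0.698, 0.716, -0.0, 0.0]
ft_force: [1.5, 0.6, -10.0]
grip_width: 0.0194
grip_force: 40.0
```

```bash
python3 -m handwheel '[[0,0,0.004,0],[0,0,0.008,0],[0,0,0.012,0],[0,0,0.016,0],[0,0,0.018,0],[0,0,0.018,0]]'
python3 -m handwheel '[[0,0,0,0],[0,0,0,0],[0,0,0,0],[0,0,0,0],[0,0,0,0],[0,0,0,0],[0,0,0,0],[0,0,0,0],[0,0,0,0]]' 100
```

```text
time: 7.15
position: [0.6331, 0.0405, 0.264]
tool_rot: [0.698, 0.716, 0.0, 0.0]
ft_force: [-2.6, 0.8, 0.6]
grip_width: 0.0201
grip_force: 40.0
time: 7.9
position: [0.6334, 0.0405, 0.2626]
tool_rot: [0.698, 0.716, 0.0, -0.0]
ft_force: [0.1, -0.2, -0.1]
grip_width: 0.0718
grip_force: 0.0
```

```bash
python3 -m handwheel '[[0,0,-0.12,0],[0,0,-0.24,0],[0,0,-0.32,0],[0,0,-0.32,0],[0,0,-0.32,0]]'
python3 -c "
from h import *
go(.46,.265,.25,34)"
```

```text
time: 8.32
position: [0.6342, 0.0405, 0.3607]
tool_rot: [0.698, 0.716, 0.001, 0.002]
ft_force: [-0.1, -0.3, -0.1]
grip_width: 0.0868
grip_force: 0.0
t 8.32 pos [0.6342 0.0405 0.3607] xang 91.42 F [-0.1 -0.3 -0.1] ROW [0.7628, -0.5634, 0.3661] 0.1595 rows>= 9.0
```

```bash
python3 -m handwheel '[[0.11,-0.08,0,0.016],[0.22,-0.16,0,0.03],[0.33,-0.24,0,0.05],[0.44,-0.32,0,0.07],[0.55,-0.4,0.08,0.09],[0.66,-0.48,0.16,0.11],[0.763,-0.563,0.27,0.13],[0.763,-0.563,0.366,0.15],[0.763,-0.563,0.366,0.1595],[0.763,-0.563,0.366,0.1595],[0.763,-0.563,0.366,0.1595],[0.763,-0.563,0.366,0.1595]]'
python3 - <<'E'
from h import *
from rig import robot,vision
o=robot.get_obs();d=vision.camera('wrist');c=wristcam(d,o);f=d['frame']
for r in vision.outline_of('wrist','weight')[:1]:
    m=r['mask'].astype(np.uint8);ys,xs=np.nonzero(m);print(r['conf'],cv2.minAreaRect(np.c_[xs,ys].astype(np.float32)))
for r in vision.look_for('wrist','knob')[:1]:k=r['point'];print('knob',k,r['conf'],'on z.06',onz(c,k,.06),'exp',proj(c,[.4746,.2792,.06]))
d2=vision.camera('side');s=d2['frame'];cs=cam(d2)
for l in['handle','platen_top']:
  for r in vision.look_for('side',l)[:2]:print(l,r['point'],r['conf'])
print('exp handle',proj(cs,[.6333,.039,.275]))
for l in ['knob']:
  a=vision.look_for('side',l);print([(r['point'],r['conf']) for r in a])
  if a: print(tri((c,k),(cs,a[0]['point'])))
im=np.hstack([cv2.resize(f,(480,360)),cv2.resize(s[140:320,150:310],(320,360),interpolation=cv2.INTER_CUBIC)])
cv2.imwrite('pics/w2.png',im[:,:,::-1])
E
```

```text
time: 9.32
position: [0.4598, 0.265, 0.2492]
tool_rot: [0.956, 0.293, 0.001, 0.0]
ft_force: [-0.2, 0.3, 0.7]
grip_width: 0.0869
grip_force: 0.0
0.56 ((254.0, 150.5), (47.0, 62.0), 90.0)
knob [151.7, 254.3] 0.79 on z.06 [0.4795298  0.28502159 0.06      ] exp (np.float64(157.98079728831763), np.float64(256.1047522818075))
handle [215.2, 240.9] 0.79
exp handle (np.float64(160.77246853729937), np.float64(219.61311545767938))
[([292.7, 265.6], 0.84)]
(array([0.46981525, 0.28042574, 0.00749668]), [np.float64(0.0023290326136732203), np.float64(0.0023290326136732797)])
```

View pics/w2.png

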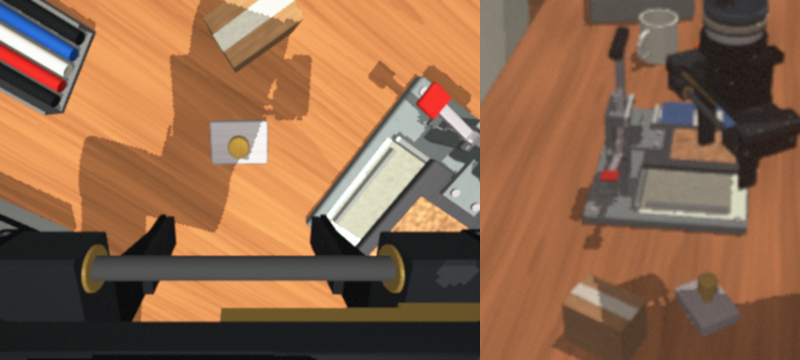

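```bash
python3 -c "
from h import *
from rig import robot
import numpy as np
go(.474,.2795,.039,34)"
```

```text
t 9.67 pos [0.4594 0.2649 0.2494] xang 33.97 F [-0.4 -0.3 -0.4] ROW [0.0668, -0.0133, 0.7014] -0.0001 rows>= 6.0
```

```bash
python3 -m handwheel '[[0.067,-0.013,0.1,0],[0.067,-0.013,0.22,0],[0.067,-0.013,0.34,0],[0.067,-0.013,0.46,0],[0.067,-0.013,0.57,0],[0.067,-0.013,0.65,0],[0.067,-0.013,0.69,0],[0.067,-0.013,0.701,0],[0.067,-0.013,0.701,0],[0.067,-0.013,0.701,0]]'
python3 -m handwheel '[[0,0,0,0],[0,0,0,0],[0,0,0,0],[0,0,0,0],[0,0,0,0],[0,0,0,0],[0,0,0,0],[0,0,0,0],[0,0,0,0],[0,0,0,0],[0,0,0,0],[0,0,0,0],[0,0,0,0],[0,0,0,0]]' 0 60
```

```text
time: 10.5
position: [0.4742, 0.2799, 0.0393]
tool_rot: [0.956, 0.292, 0.001, -0.0]
ft_force: [-0.2, -0.6, -0.7]
grip_width: 0.087
grip_force: 0.0
time: 11.67
position: [0.4731, 0.2798, 0.0385]
tool_rot: [0.956, 0.292, -0.0, -0.0]
ft_force: [-0.9, 1.8, -0.0]
grip_width: 0.0265
grip_force: 60.0
```

Run:
```python
from h import *
from rig import robot
ct=np.load('ct.npy',allow_pickle=True);cs=np.load('cs.npy',allow_pickle=True)
go(.474,.2795,.13,34)
for y in(-.25,-.087,-.08,-.077):print(y,w(0,y))
```

```text
t 11.67 pos [0.4731 0.2798 0.0385] xang 33.98 F [-0.9  1.8 -0. ] ROW [0.0018, 0.0023, -0.305] -0.0001 rows>= 3.0
-0.25 (np.float64(0.5235952845769372), np.float64(-0.21492322510925382))
-0.087 (np.float64(0.5195559590327741), np.float64(-0.051973282338020316))
-0.08 (np.float64(0.5193824910646199), np.float64(-0.044975432034961224))
-0.077 (np.float64(0.5193081476496966), np.float64(-0.04197635333365017))
```

```bash
python3 -m handwheel '[[0,0,-0.03,0],[0,0,-0.08,0],[0,0,-0.16,0],[0,0,-0.26,0],[0,0,-0.36,0],[0,0,-0.46,0],[0,0,-0.56,0],[0,0,-0.65,0],[0,0,-0.7,0],[0,0,-0.7,0],[0,0,-0.7,0]]'
python3 - <<'E'
from h import *
from rig import robot
go(.46,.035,.25,91.4)
E
```

```text
time: 12.58
position: [0.4726, 0.2792, 0.2483]
tool_rot: [0.956, 0.292, -0.0, 0.0]
ft_force: [-0.4, -0.5, -7.9]
grip_width: 0.0265
grip_force: 60.0
t 12.58 pos [0.4726 0.2792 0.2483] xang 34.0 F [-0.4 -0.5 -7.9] ROW [-0.4898, 0.6513, -0.0052] -0.1594 rows>= 9.0
```

```bash
python3 -m handwheel '[[-0.02,0.03,0,-0.01],[-0.06,0.08,0,-0.025],[-0.11,0.15,0,-0.04],[-0.16,0.22,0,-0.055],[-0.22,0.29,0,-0.07],[-0.27,0.36,0,-0.085],[-0.32,0.43,0,-0.1],[-0.37,0.5,0,-0.115],[-0.42,0.56,0,-0.13],[-0.46,0.61,0,-0.145],[-0.49,0.65,0,-0.1595],[-0.49,0.65,0,-0.1595],[-0.49,0.65,0,-0.1595]]'
python3 - <<'E'
from h import *
from rig import robot
go(.5235,-.215,.25,91.4)
E
```

```text
time: 13.67
position: [0.4587, 0.0354, 0.2465]
tool_rot: [0.7, 0.715, -0.001, -0.002]
ft_force: [-0.6, 0.6, -9.5]
grip_width: 0.0261
grip_force: 60.0
t 13.67 pos [0.4587 0.0354 0.2465] xang 91.23 F [-0.6  0.6 -9.5] ROW [-0.839, 0.198, -0.0138] -0.0005 rows>= 7.0
```

```bash
python3 -m handwheel '[[-0.05,0.01,0,0],[-0.15,0.035,0,0],[-0.27,0.063,0,0],[-0.39,0.09,0,0],[-0.51,0.12,0,0],[-0.63,0.15,0,0],[-0.74,0.175,0,0],[-0.81,0.19,0,0],[-0.84,0.198,-0.01,0],[-0.84,0.198,-0.01,0],[-0.84,0.198,-0.01,0]]'
python3 - <<'E'
from h import *
from rig import robot,vision
o=robot.get_obs();d=vision.camera('wrist');c=wristcam(d,o)
cv2.imwrite('pics/w3.png',d['frame'][:,:,::-1])
for r in vision.outline_of('wrist','book')[:1]:
    ys,xs=np.nonzero(r['mask']);print(r['conf'],ys.min(),ys.max(),xs.min(),xs.max())
for n,l in[('bookTL',(-.078,-.09,.052)),('bookBL',(-.078,-.194,.052)),('bookBR',(.07,-.194,.052)),('baseBL',(-.09,-.22,.018)),('baseBR',(.165,-.22,.018)),('TLbase',(-.09,.09,.018)),('TRbase',(.165,.09,.018)),('platenBL',(-.08,-.056,.101)),('platBR',(.076,-.056,.101))]:
    print(n,np.round(proj(c,[*w(l[0],l[1]),l[2]])))
go(.5235,-.215,.059,91.4)
E
```

```text
time: 14.58
position: [0.5253, -0.213, 0.2502]
tool_rot: [0.699, 0.716, 0.0, -0.002]
ft_force: [-0.7, 1.5, -8.6]
grip_width: 0.0265
grip_force: 60.0
0.67 23 128 184 321
bookTL [ 28. 184.]
bookBL [128. 191.]
bookBR [128. 318.]
baseBL [147. 189.]
baseBR [146. 386.]
TLbase [-168.  166.]
TRbase [-169.  425.]
platenBL [-29. 165.]
platBR [-30. 345.]
t 14.68 pos [ 0.525  -0.212   0.2505] xang 91.48 F [ 0.3  0.9 -8.3] ROW [-0.0117, -0.0033, 0.6385] 0.0002 rows>= 5.0
```

View pics/w3.png

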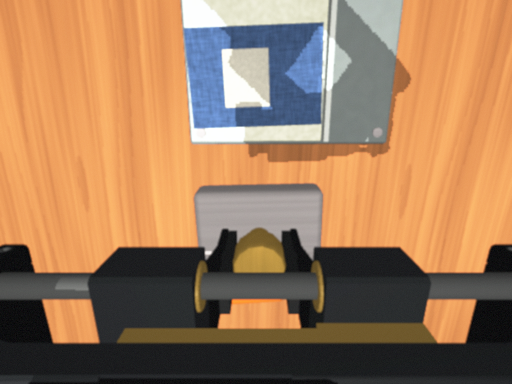

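```bash
python3 -m handwheel '[[0,0,0.05,0],[-0.01,0,0.15,0],[-0.01,0,0.27,0],[-0.01,0,0.39,0],[-0.01,0,0.5,0],[-0.01,0,0.58,0],[-0.01,0,0.62,0],[-0.01,0,0.627,0],[-0.01,0,0.627,0]]'
python3 - <<'E'
from h import *
from rig import robot,vision
d=vision.camera('side');c=cam(d);s=d['frame']
go(.525,-.215,.0625,91.4)
cv2.imwrite('pics/s3.png',cv2.resize(s[110:290,180:380],(800,720)[:2],interpolation=cv2.INTER_CUBIC)[:600,:,::-1])
E
```

```text
time: 15.43
position: [0.5264, -0.2168, 0.0635]
tool_rot: [0.698, 0.716, 0.0, -0.0]
ft_force: [0.5, 0.0, -8.0]
grip_width: 0.0262
grip_force: 60.0
t 15.48 pos [ 0.5273 -0.2176  0.0646] xang 91.46 F [-0.1 -0.6 -8.3] ROW [0.0089, -0.0075, 0.0069] 0.0002 rows>= 1.0
```

View pics/s3.png

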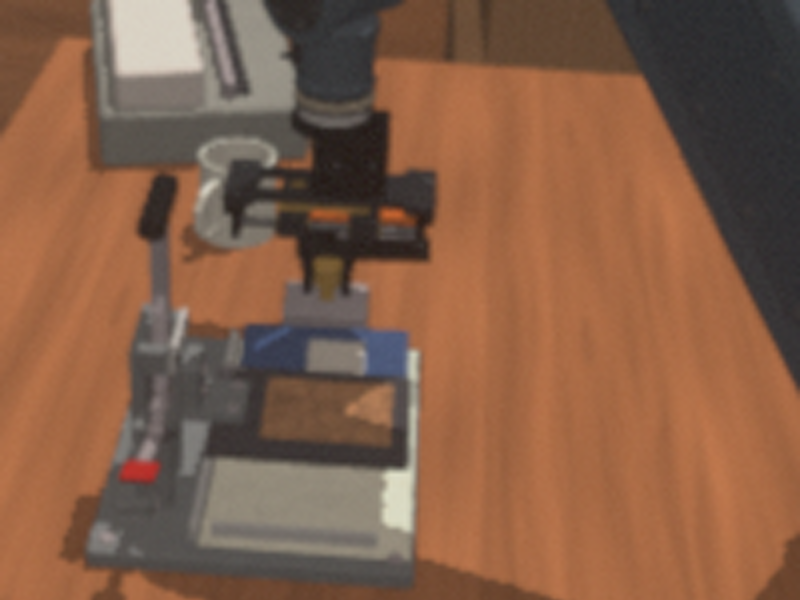

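```bash
python3 -m handwheel '[[0.01,-0.007,0.003,0],[0.03,-0.008,0.006,0],[0.05,-0.008,0.007,0],[0.07,-0.008,0.007,0],[0.09,-0.008,0.007,0],[0.12,-0.008,0.007,0],[0.15,-0.008,0.007,0],[0.18,-0.008,0.007,0],[0.21,-0.008,0.007,0],[0.24,-0.008,0.007,0],[0.27,-0.008,0.007,0],[0.3,-0.008,0.007,0],[0.33,-0.008,0.007,0],[0.36,-0.008,0.007,0],[0.39,-0.008,0.007,0],[0.42,-0.008,0.007,0],[0.44,-0.008,0.007,0],[0.46,-0.008,0.007,0],[0.48,-0.008,0.007,0],[0.48,-0.008,0.007,0]]'
python3 - <<'E'
from h import *
go(*w(.001,-.077),.0625,91.4)
E
```

```text
time: 17.15
position: [0.5194, -0.0719, 0.0611]
tool_rot: [0.698, 0.716, -0.0, -0.001]
ft_force: [-0.5, 0.8, -8.4]
grip_width: 0.0267
grip_force: 60.0
t 17.15 pos [ 0.5194 -0.0719  0.0611] xang 91.42 F [-0.5  0.8 -8.4] ROW [0.0999, 0.0056, -0.0045] 0.0001 rows>= 1.0
```

```bash
python3 -m handwheel '[[0.015,0.002,-0.003,0],[0.03,0.003,-0.003,0],[0.045,0.004,-0.003,0],[0.06,0.005,-0.003,0],[0.075,0.005,-0.003,0],[0.085,0.005,-0.003,0]]'
python3 - <<'E'
from h import *
from rig import robot,vision
d=vision.camera('wrist');cv2.imwrite('pics/w4.png',d['frame'][:,:,::-1])
d2=vision.camera('side');s=d2['frame'][110:290,180:380]
im=np.hstack([cv2.resize(d['frame'],(400,300)),cv2.resize(s,(400,300))])
cv2.imwrite('pics/m4.png',im[:,:,::-1])
go(*w(.001,-.077),.0625,91.4)
E
```

```text
time: 17.65
position: [0.521, -0.0476, 0.0622]
tool_rot: [0.698, 0.716, 0.0, -0.0]
ft_force: [-0.2, -1.9, -7.6]
grip_width: 0.0265
grip_force: 60.0
t 17.75 pos [ 0.5208 -0.0473  0.0622] xang 91.42 F [-0.5  0.2 -7.6] ROW [0.018, -0.0013, -0.0009] 0.0001 rows>= 1.0
```

View pics/m4.png

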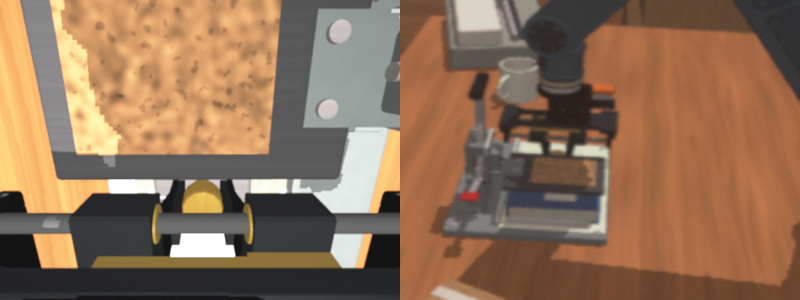

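```bash
python3 -m handwheel '[[0.006,0,0,0],[0.012,0,0,0],[0.018,0,0,0],[0.018,0,0,0]]'
python3 -m handwheel '[[0.004,0,0,0],[0.008,0,0,0],[0.008,0,0,0]]'
```

```text
time: 18.08
position: [0.5211, -0.0427, 0.0623]
tool_rot: [0.698, 0.716, 0.0, 0.0]
ft_force: [0.1, -1.6, -8.0]
grip_width: 0.0266
grip_force: 60.0
time: 18.33
position: [0.5212, -0.0409, 0.0625]
tool_rot: [0.698, 0.716, -0.0, 0.001]
ft_force: [-0.2, -4.9, -7.0]
grip_width: 0.026
grip_force: 60.0
```

```bash
python3 -m handwheel '[[0.005,0,0,0],[0.008,0,0,0],[0.008,0,0,0]]'
```

```text
time: 18.58
position: [0.5213, -0.0402, 0.0629]
tool_rot: [0.698, 0.716, -0.001, 0.002]
ft_force: [-3.3, -11.0, -3.8]
grip_width: 0.0261
grip_force: 60.0
```

```bash
python3 -m handwheel '[[0.004,0,0,0],[0.007,0,0,0],[0.007,0,0,0],[0.007,0,0,0]]'
python3 - <<'E'
from h import *
from rig import vision
d2=vision.camera('side');s=d2['frame'][195:265,195:315]
cv2.imwrite('pics/s5.png',cv2.resize(s,(800,467),interpolation=cv2.INTER_CUBIC)[:,:,::-1])
E
```

```text
time: 18.92
position: [0.5213, -0.0397, 0.0633]
tool_rot: [0.697, 0.717, -0.002, 0.002]
ft_force: [-2.9, -15.9, -2.1]
grip_width: 0.0267
grip_force: 60.0
```

View pics/s5.png

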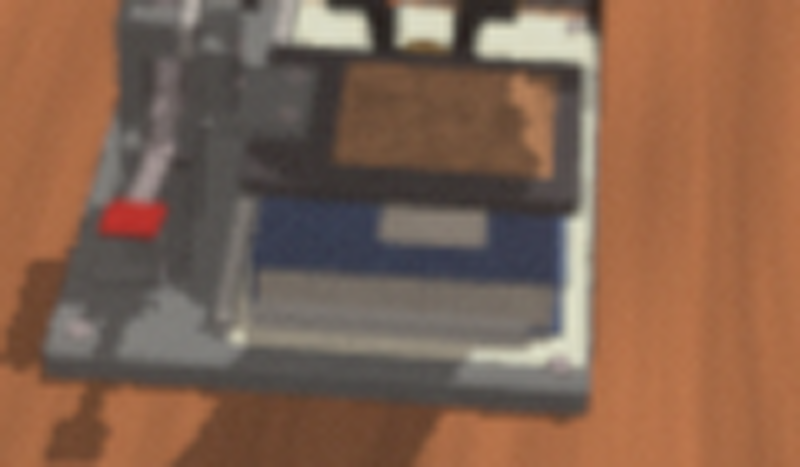

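```bash
python3 -m handwheel '[[-0.02,0,0,0],[-0.07,0,0,0],[-0.14,0,0,0],[-0.21,0,0,0],[-0.25,0,0,0],[-0.27,0,0,0],[-0.27,0,0.007,0],[-0.27,0,0.014,0],[-0.27,0,0.018,0],[-0.27,0,0.018,0]]'
```

```text
time: 19.8
position: [0.5221, -0.1156, 0.0566]
tool_rot: [0.698, 0.716, -0.0, -0.001]
ft_force: [-0.5, 0.6, -8.3]
grip_width: 0.0268
grip_force: 60.0
```

```bash
python3 -m handwheel '[[0,0,0.003,0],[0,0,0.006,0],[0,0,0.009,0],[0,0,0.009,0]]'
```

```text
time: 20.13
position: [0.5223, -0.1156, 0.0564]
tool_rot: [0.698, 0.716, 0.0, -0.0]
ft_force: [-4.3, 3.1, 12.6]
grip_width: 0.0266
grip_force: 60.0
```

```bash
python3 -m handwheel '[[0,0,-0.006,0],[0,0,-0.006,0]]'
python3 -m handwheel '[[0,0,0,0],[0,0,0,0],[0,0,0,0],[0,0,0,0],[0,0,0,0],[0,0,0,0],[0,0,0,0],[0,0,-0.1,0],[0,0,-0.22,0],[0,0,-0.34,0],[0,0,-0.46,0],[0,0,-0.58,0],[0,0,-0.7,0],[0,0,-0.8,0],[0,0,-0.9,0],[0,0,-0.96,0],[0,0,-1,0],[0,0,-1,0]]' 100
python3 - <<'E'
from h import *
go(.63,.1501,.36,91.4)
E
```

```text
time: 20.3
position: [0.5233, -0.1166, 0.0565]
tool_rot: [0.698, 0.716, 0.0, 0.001]
ft_force: [-0.8, 2.2, 3.4]
grip_width: 0.0266
grip_force: 60.0
time: 21.8
position: [0.5241, -0.1175, 0.3592]
tool_rot: [0.698, 0.716, 0.001, 0.003]
ft_force: [1.2, -0.7, 0.0]
grip_width: 0.0869
grip_force: 0.0
t 21.8 pos [ 0.5241 -0.1175  0.3592] xang 91.42 F [ 1.2 -0.7  0. ] ROW [0.8829, 0.375, -0.003] 0.0 rows>= 7.0
```

```bash
python3 -m handwheel '[[0.06,0.03,0,0],[0.16,0.07,0,0],[0.28,0.12,0,0],[0.4,0.17,0,0],[0.52,0.22,0,0],[0.64,0.28,0,0],[0.76,0.33,0,0],[0.84,0.36,0,0],[0.882,0.375,0,0],[0.882,0.375,0,0],[0.882,0.375,0,0]]' 0 40
python3 - <<'E'
from h import *
from rig import vision,robot
d=vision.camera('wrist')
o={'tool_rot':R.from_matrix(np.array([[np.cos(1.587),np.sin(1.587),0],[np.sin(1.587),-np.cos(1.587),0],[0,0,-1]])).as_quat(),'position':[.6251,.0192,.3299]}
print(proj(wristcam(d,o),[.63,.1501,.115]),'obs 56,265 (bias row -4)')
go(.63,.1505,.2,91.4)
E
```

```text
time: 22.72
position: [0.6281, 0.1499, 0.3547]
tool_rot: [0.698, 0.716, -0.001, -0.0]
ft_force: [-0.9, 0.0, 0.2]
grip_width: 0.0214
grip_force: 0.0
(np.float64(57.54214867517467), np.float64(265.1454110119592)) obs 56,265 (bias row -4)
t 22.77 pos [0.628  0.1491 0.3551] xang 91.38 F [-0.5 -0.1  0.4] ROW [0.0053, 0.0077, 0.517] -0.0001 rows>= 4.0
```

```bash
python3 -m handwheel '[[0.005,0.007,0.08,0],[0.005,0.007,0.2,0],[0.005,0.007,0.32,0],[0.005,0.007,0.44,0],[0.005,0.007,0.55,0],[0.005,0.007,0.64,0],[0.005,0.007,0.7,0],[0.005,0.007,0.727,0],[0.005,0.007,0.727,0],[0.005,0.007,0.727,0]]'
python3 -c "
from h import *
go(.63,.1505,.127,91.4)"
```

```text
time: 23.6
position: [0.6312, 0.1507, 0.1386]
tool_rot: [0.699, 0.715, 0.0, 0.0]
ft_force: [0.4, -0.2, 0.8]
grip_width: 0.0003
grip_force: 0.0
t 23.6 pos [0.6312 0.1507 0.1386] xang 91.32 F [ 0.4 -0.2  0.8] ROW [-0.0004, -0.0042, 0.0386] -0.0002 rows>= 1.0
```

```bash
python3 -m handwheel '[[0,-0.004,0.02,0],[0,-0.004,0.04,0],[0,-0.004,0.06,0],[0,-0.004,0.08,0],[0,-0.004,0.1,0],[0,-0.004,0.119,0],[0,-0.004,0.119,0],[0,-0.004,0.119,0],[0,-0.004,0.119,0],[0,-0.004,0.119,0],[0,-0.004,0.119,0],[0,-0.004,0.119,0],[0,-0.004,0.119,0],[0,-0.004,0.119,0],[0,-0.004,0.119,0],[0,-0.004,0.119,0],[0,-0.004,0.119,0],[0,-0.004,0.119,0]]'
python3 - <<'E'
from h import *
from rig import vision
s=vision.camera('side')['frame'][145:265,175:335]
cv2.imwrite('pics/s6.png',cv2.resize(s,(800,600),interpolation=cv2.INTER_CUBIC)[:,:,::-1])
E
```

```text
time: 25.1
position: [0.6309, 0.1528, 0.1033]
tool_rot: [0.698, 0.716, 0.002, 0.001]
ft_force: [2.6, 4.1, 6.3]
grip_width: 0.0001
grip_force: 3.0
```

View pics/s6.png

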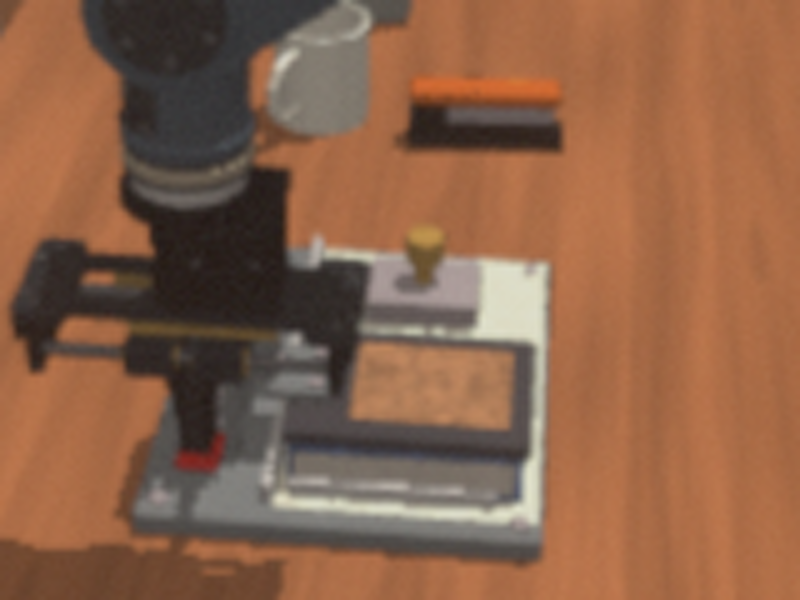

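```bash
python3 -m handwheel '[[0,0,-0.02,0],[0,0,-0.05,0],[0,0,-0.08,0],[0,0,-0.11,0],[0,0,-0.2,0],[0,0,-0.32,0],[0,0,-0.44,0],[0,0,-0.56,0],[0,0,-0.68,0],[0,0,-0.78,0],[0,0,-0.84,0],[0,0,-0.86,0],[0,0,-0.86,0]]'
python3 -c "
from h import *
go(.5233,-.1165,.36,91.4)"
```

```text
time: 26.23
position: [0.6295, 0.1517, 0.3619]
tool_rot: [0.698, 0.716, 0.001, 0.001]
ft_force: [0.5, -1.0, 0.1]
grip_width: 0.0007
grip_force: 0.0
t 26.23 pos [0.6295 0.1517 0.3619] xang 91.41 F [ 0.5 -1.   0.1] ROW [-0.8851, -0.3758, 0.0056] 0.0 rows>= 7.0
```

```bash
python3 -m handwheel '[[-0.06,-0.03,0,0],[-0.16,-0.07,0,0],[-0.28,-0.12,0,0],[-0.4,-0.17,0,0],[-0.52,-0.22,0,0],[-0.64,-0.28,0,0],[-0.76,-0.33,0,0],[-0.84,-0.36,0,0],[-0.885,-0.376,0,0],[-0.885,-0.376,0,0],[-0.885,-0.376,0,0]]' 100 60
python3 - <<'E'
from h import *
from rig import robot,vision
o=robot.get_obs();d=vision.camera('wrist');c=wristcam(d,o);f=d['frame']
cv2.imwrite('pics/w7.png',cv2.resize(f,(800,600))[:,:,::-1])
for l in['platen_top','knob','weight']:
    for r in vision.outline_of('wrist',l)[:1]:
        ys,xs=np.nonzero(r['mask']);print(l,r['conf'],np.round(r['point']),cv2.minAreaRect(np.c_[xs,ys].astype(np.float32)))
print('exp knob',proj(c,[.5233,-.1165,.078]),'cork',[np.round(proj(c,[*w(-.015+a,b),.067]),1) for a,b in[(0,0),(-.05,-.04),(.05,-.04),(.05,.04),(-.05,.04)]])
go(.5233,-.1165,.0565,91.4)
E
```

```text
time: 27.15
position: [0.522, -0.1164, 0.358]
tool_rot: [0.699, 0.715, -0.001, -0.002]
ft_force: [0.1, 0.0, -0.0]
grip_width: 0.0657
grip_force: 0.0
platen_top 0.91 [ 39. 277.] ((307.0, 45.5), (91.0, 216.0), 90.0)
knob 0.7 [156. 258.] ((259.8638000488281, 154.2324676513672), (37.75601577758789, 49.29417037963867), 88.36341857910156)
weight 0.8 [152. 260.] ((259.5, 154.0), (40.0, 49.0), 90.0)
exp knob (np.float64(161.00736123477324), np.float64(260.73825502253635)) cork [array([ 49.6, 248. ]), array([ 81.1, 212.8]), array([ 80.8, 284. ]), array([ 16.1, 285.4]), array([ 16.5, 209.8])]
t 27.35 pos [ 0.5233 -0.1151  0.3594] xang 91.5 F [ 0.   0.5 -0.1] ROW [-0.0058, 0.0011, 1.0098] 0.0003 rows>= 8.0
```

View pics/w7.png

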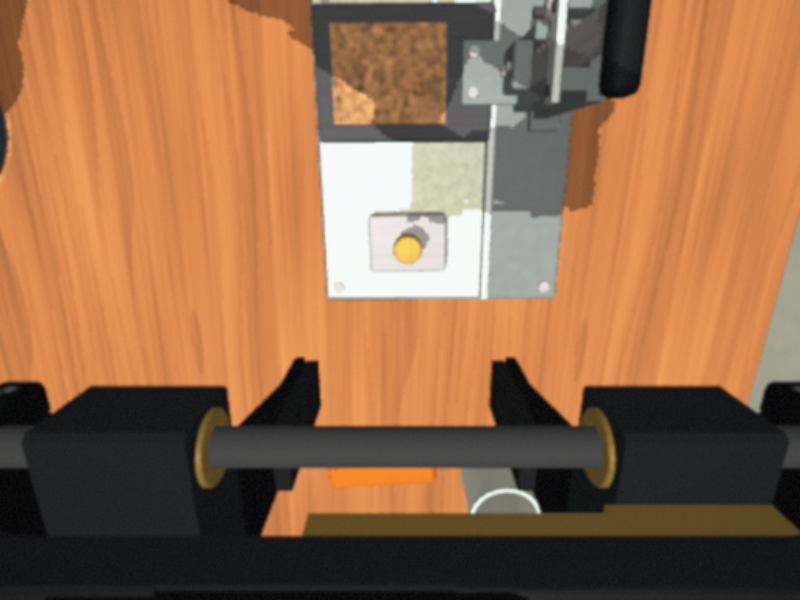

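```bash
python3 -m handwheel '[[-0.005,0.001,0.08,0],[-0.005,0.001,0.2,0],[-0.005,0.001,0.32,0],[-0.005,0.001,0.44,0],[-0.005,0.001,0.56,0],[-0.005,0.001,0.68,0],[-0.005,0.001,0.8,0],[-0.005,0.001,0.88,0],[-0.005,0.001,0.95,0],[-0.005,0.001,0.99,0],[-0.005,0.001,1,0],[-0.005,0.001,1,0]]' 100
python3 -m handwheel '[[0,0,0.01,0],[0,0,0.01,0],[0,0,0.01,0],[0,0,0.01,0],[0,0,0.01,0],[0,0,0.01,0],[0,0,0.01,0],[0,0,0.01,0],[0,0,0.01,0],[0,0,0.01,0],[0,0,0.01,0],[0,0,0.01,0],[0,0,0.01,0],[0,0,0.01,0],[0,0,0.01,0]]' 0 60
python3 -m handwheel '[[0,0,-0.03,0],[0,0,-0.08,0],[0,0,-0.16,0],[0,0,-0.26,0],[0,0,-0.34,0],[0,0,-0.38,0],[0,0,-0.4,0],[0,0,-0.4,0]]'
python3 -c "
from h import *
go(.5034,.0356,.11,91.4)"
```

```text
time: 28.35
position: [0.5235, -0.1167, 0.0591]
tool_rot: [0.698, 0.716, -0.0, -0.001]
ft_force: [-0.5, -0.2, -0.0]
grip_width: 0.0868
grip_force: 0.0
time: 29.6
position: [0.5235, -0.1178, 0.0571]
tool_rot: [0.698, 0.716, -0.0, -0.0]
ft_force: [-1.0, -1.1, 1.6]
grip_width: 0.0264
grip_force: 60.0
time: 30.27
position: [0.5237, -0.1176, 0.1779]
tool_rot: [0.698, 0.716, 0.0, 0.0]
ft_force: [0.7, -0.5, -8.1]
grip_width: 0.0266
grip_force: 60.0
t 30.27 pos [ 0.5237 -0.1176  0.1779] xang 91.42 F [ 0.7 -0.5 -8.1] ROW [0.5122, -0.0551, 0.2262] 0.0 rows>= 5.0
```

```bash
python3 -m handwheel '[[0.03,-0.003,0,0],[0.08,-0.01,0,0],[0.15,-0.016,0,0],[0.23,-0.025,0,0],[0.31,-0.033,0,0],[0.39,-0.042,0,0],[0.45,-0.049,0,0],[0.49,-0.053,0,0],[0.512,-0.055,0,0],[0.512,-0.055,0,0],[0.512,-0.055,0.05,0],[0.512,-0.055,0.1,0],[0.512,-0.055,0.15,0],[0.512,-0.055,0.19,0],[0.512,-0.055,0.22,0],[0.512,-0.055,0.22,0]]'
python3 -c "
from h import *
go(.5034,.0356,.106,91.4)"
```

```text
time: 31.6
position: [0.5026, 0.0346, 0.1093]
tool_rot: [0.699, 0.715, -0.001, -0.001]
ft_force: [-1.1, 0.9, -7.8]
grip_width: 0.0263
grip_force: 60.0
t 31.6 pos [0.5026 0.0346 0.1093] xang 91.35 F [-1.1  0.9 -7.8] ROW [0.0031, 0.0027, 0.0111] -0.0001 rows>= 1.0
```

```bash
python3 -m handwheel '[[0.003,0.001,0.004,0],[0.003,0.001,0.007,0],[0.003,0.001,0.007,0]]'
python3 -m handwheel '[[0,0,0.003,0],[0,0,0.006,0],[0,0,0.006,0]]'
```

```text
time: 31.85
position: [0.5045, 0.036, 0.1096]
tool_rot: [0.698, 0.716, 0.0, 0.001]
ft_force: [-0.4, 0.6, -7.6]
grip_width: 0.0264
grip_force: 60.0
time: 32.1
position: [0.5038, 0.0363, 0.1075]
tool_rot: [0.698, 0.716, 0.0, 0.0]
ft_force: [1.1, 0.6, -8.5]
grip_width: 0.0265
grip_force: 60.0
```

```bash
python3 -m handwheel '[[0,0,0.003,0],[0,0,0.006,0],[0,0,0.006,0]]'
python3 -m handwheel '[[0,0,0.002,0],[0,0,0.004,0],[0,0,0.004,0]]'
```

```text
time: 32.35
position: [0.5036, 0.0363, 0.1053]
tool_rot: [0.698, 0.716, -0.0, -0.0]
ft_force: [0.6, -0.9, -6.8]
grip_width: 0.0267
grip_force: 60.0
time: 32.6
position: [0.5036, 0.0363, 0.1041]
tool_rot: [0.698, 0.716, -0.0, -0.0]
ft_force: [0.0, -0.6, -7.6]
grip_width: 0.0266
grip_force: 60.0
```

```bash
python3 -m handwheel '[[0,0,0.002,0],[0,0,0.004,0],[0,0,0.004,0]]'
python3 -m handwheel '[[0,0,0.001,0],[0,0,0.002,0],[0,0,0.002,0]]'
```

```text
time: 32.85
position: [0.5038, 0.0363, 0.1032]
tool_rot: [0.698, 0.716, 0.0, 0.0]
ft_force: [0.5, 0.4, -7.1]
grip_width: 0.0265
grip_force: 60.0
time: 33.1
position: [0.5038, 0.0363, 0.1031]
tool_rot: [0.698, 0.716, 0.0, 0.0]
ft_force: [-2.0, 0.3, 1.8]
grip_width: 0.0266
grip_force: 60.0
```

Contact made; the cork now carries the weight. Release with partial opening, then go up.

```bash
python3 -m handwheel '[[0,0,0,0],[0,0,0,0],[0,0,0,0],[0,0,0,0],[0,0,0,0],[0,0,0,0],[0,0,0,0],[0,0,0,0]]' 55
python3 -m handwheel '[[0,0,-0.02,0],[0,0,-0.06,0],[0,0,-0.12,0],[0,0,-0.2,0],[0,0,-0.3,0],[0,0,-0.42,0],[0,0,-0.54,0],[0,0,-0.66,0],[0,0,-0.78,0],[0,0,-0.85,0],[-0.1,0,-0.85,0],[-0.2,0,-0.85,0],[-0.3,0,-0.85,0],[-0.4,0,-0.85,0],[-0.5,0,-0.85,0],[-0.6,0,-0.85,0],[-0.7,0,-0.85,0],[-0.7,0,-0.85,0],[-0.7,0,-0.85,0]]'
python3 - <<'E'
from h import *
from rig import robot,vision
o=robot.get_obs();d=vision.camera('wrist');c=wristcam(d,o)
k=vision.look_for('wrist','knob');d2=vision.camera('side');k2=vision.look_for('side','knob')
for r in k[:1]:print('w',r['point'],r['conf'],'exp',proj(c,[.5035,.0356,.1135]))
cs=cam(d2)
for r in k2[:1]:print('s',r['point'],r['conf'],'exp',proj(cs,[.5035,.0356,.1135]))
if k and k2:print(tri((c,k[0]['point']),(cs,k2[0]['point'])))
for l in['weight','platen_top']:
  for r in vision.outline_of('wrist',l)[:1]:
    ys,xs=np.nonzero(r['mask']);print(l,r['conf'],ys.min(),ys.max(),xs.min(),xs.max())
print('exp cork',[np.round(proj(c,[*w(-.015+a,b),.065])) for a,b in[(-.05,-.04),(.05,.04)]],'wt',[np.round(proj(c,[*w(-.015+a,b),.087])) for a,b in[(-.04,-.03),(.04,.03)]])
# brass / cork / grey stats about the weight in the wrist view
f=d['frame'].astype(int);hsv=cv2.cvtColor(d['frame'],cv2.COLOR_RGB2HSV)
g=((hsv[...,1]<60)&(hsv[...,2]>110)).astype(np.uint8)
r0,c0=np.round(proj(c,[*w(-.015,0),.087])).astype(int)
n,lab,st,cen=cv2.connectedComponentsWithStats(g)
for i in range(1,n):
  if st[i,4]>300:print('grey',st[i],cen[i].round())
print('wtcentre',r0,c0)
go(.5,-.2,.36,91.4)
E
```

```text
time: 33.77
position: [0.5038, 0.0363, 0.1024]
tool_rot: [0.698, 0.716, 0.0, 0.0]
ft_force: [0.4, 0.2, -0.5]
grip_width: 0.0475
grip_force: 0.0
time: 35.35
position: [0.5085, -0.1749, 0.3574]
tool_rot: [0.699, 0.715, 0.0, -0.0]
ft_force: [0.1, 0.4, 1.3]
grip_width: 0.0481
grip_force: 0.0
w [13.4, 258.5] 0.62 exp (np.float64(-14.486095827729077), np.float64(258.585425052157))
s [300.1, 212.3] 0.66 exp (np.float64(208.69053338979174), np.float64(262.0616160895498))
(array([ 0.57873178,  0.10862122, -0.22902987]), [np.float64(0.07858872234914302), np.float64(0.07858872234914305)])
weight 0.7 0 22 227 291
platen_top 0.6 0 47 210 354
exp cork [array([ 35., 221.]), array([-36., 297.])] wt [array([ 22., 226.]), array([-35., 291.])]
grey [ 228    0   63   19 1141] [259.   9.]
grey [309   0  36  18 507] [324.   9.]
grey [  208    14   172   144 18507] [293.  97.]
grey [ 481  163   31  110 1019] [503. 218.]
wtcentre -6 258
t 35.65 pos [ 0.5089 -0.1724  0.3577] xang 91.51 F [ 0.3 -0.2 -1. ] ROW [-0.0911, -0.0319, -0.0078] 0.0003 rows>= 1.0
```

```bash
python3 -c "
from rig import job
print(job.hand_in())"
```

```text
the job is handed in; nothing more can be done
None
```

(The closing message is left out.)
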